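# Shift the jar mill into third and start it

## Robot

A 7-joint arm with a two-finger parallel gripper is mounted at the origin on a cart in front of the work surface, level with it; the furniture and walls round the work are solid. World frame = base frame: x ahead of the robot, y to its left, z up, the work surface at z = 0. Lengths are in m, angles in rad, forces in N, time in s.
With the tool pointing down it reaches from about 0.4 to 0.9 m from the base axis. Payload 5.5 kg.
Tool frame: the origin (TCP) lies at the centre of the arm's flange, where the gripper is bolted on; the fingertips stand 173 mm ahead of it and the grasp point (between the pads) lies 155 mm ahead of it; z points along the fingers, y is the direction in which the jaws open and shut (so a half turn about z gives the same grasp; the last joint's range is limited). The gripper opens to 85 mm and grips with 20 to 120 N. Pads are 22 mm wide; open, the fingers measure 114 mm over their backs; the gripper's body (76 mm by 85 mm) begins 54 mm behind the grasp point. The pads swing forward as they close: fully open they stand 13 mm farther back than shut.
Start: joints at [-0.942, 0.501, -0.427, 1.55, 0.221, 1.138, -0.21], TCP at [0.232, 0.607, 0.405] pointing down, gripper open.
Joint ranges: [-2.88, 2.88], [-0.31, 2.03], [-1.54, 1.56], [0.2, 2.42], [-1.41, 4.55], [0.19, 2.02], [-2.57, 2.57]. Speed limits (rad/s): [2.57, 2.57, 3.14, 3.14, 3.14, 3.14, 3.14].

## Interface

Orientations are given as a 3x3 rotation matrix whose columns are the frame's x, y, z axes.
In Python, from plant import manip, get_image gives the robot as it stands. The module is installed in compiled form; this text tells all that it offers.
- The arm moves only by the shell command python3 -m handwheel 'ROWS' [FORCE]. ROWS is JSON, one flat list of numbers, 7 for each row, row after row: the closure, from 0 (fully open) to 1 (shut), then the shift along the world's x, y, z in m, then the turn, a rotation vector about the world's x, y, z in rad. In form: [grip, dx, dy, dz, ax, ay, az, grip, dx, dy, dz, ax, ay, az, ...]. A call has 1 to 10 rows; each row is the pose to reach, as a shift and turn from the pose commanded when the call began; what a row does not reach only later rows make up. A row lasts 1/8 s, in which the tool goes at most 62.5 mm and 10.7 degrees, less where a joint would pass 70% of its speed; a pose out of reach is approached as far as the arm can. A call with a gripper value outside its range is refused whole. The fingers move at their own pace and stop on an object; FORCE is the grip in N (left out, the last holds). Time passes only in rows, so rows that repeat a pose let the fingers close. It gives the time, the measured TCP pose, the force and the opening at its end, in the units of the state.
- manip.get_obs(): the state, without advancing time (a new reading comes with each control period).
- get_image(name): name is "scene" or "top" or "wrist"; returns a dict with "image" (480x640x3 uint8, red, green, blue), "vfov" (degrees; the focal length in pixels is half the picture's height over the tangent of half this angle, whatever the lens; pixels are square), "cx", "cy" (the principal point, pixels), "R" (3x3) and "t" (3): a world point X has camera coordinates R X + t; the wrist camera has in their place "hand_eye" (4x4, takes a point from camera to tool coordinates, whose origin is the TCP and whose axes are the flange's). Camera axes: x right, y down, z forward; pixel columns grow to the right and rows downward; lengths in m; the calibration is good to about 2 mm. A picture is of the moment at which its call begins: read the wrist's pose just before it. There is no depth.
- manip.sign_off(): hands the job in, once; it reports no verdict.
The state is a dict: "t": time; "joint_pos": joint angles; "qvel": joint speeds; "joint_torque": joint torques, N m; "position": TCP position; "ee_rot": TCP orientation; "contact_force": force on the tool from outside, world axes, zero at the start; "wrist_torque": the same for the moment, N m; "width": finger opening in m.
Only numpy, scipy, OpenCV 4.12 (cv2) and the standard library are available. Lean on these libraries where they do the work, as an engineer would, in place of code of your own. Each camera call takes 0.05 s, during which the arm holds its last target.

## Task

The jar mill's gear lever was left in the left-hand lane of its H-shaped gate, somewhere between second and neutral. Pushing the black knob only from outside with the fingertips, never taking it between the fingers, guide the lever to neutral, across to the right-hand lane and forward, away from you, until it is fully home in the third slot, without forcing it. Then press the green start button in and let it come back; keep off the red stop button, and leave the jar on the rollers and the things on the bench where they are.

Things in the scene. Friction and masses are not known exactly. Their poses are not given: they have to be found in the camera images.
- mill: Grey bench jar mill, fixed: gearbox 205 x 205 mm (x -103 to 103, y -125 to 81 mm), deck 95 mm above the bench; on its left a roller bed reaching to y = 326 mm. Origin on the bench below the H gate's centre; x = forward (away from the robot), y = left, z = up. Yaw within 0.2 rad
- gate_centre (a point): Centre of the aluminium H gate's top face, 112 mm above the bench; axes as the mill's. Gate 96 x 94 mm. Two lanes along x, 18 mm wide, at y = +18 mm (left) and -18 mm (right), each from x = -30 to 30 mm, joined only by a cross channel 20 mm wide along y at x = 0 (neutral). Black dots number the slots: 1 left far, 2 left near, 3 right far, 4 right near
- third_slot (a point): Where the lever's axis crosses the gate's top face when it is home in the third slot: right-hand lane, far end (three black dots)
- lever_knob (a point): Centre of the black ball knob, 36 mm across, red dot on top. It swings 165 mm from a pivot 20 mm above the bench below the gate's centre: with a = shift_across and f = shift_forward it is at x = 165 sin f, y = -165 cos f sin a, z = 20 + 165 cos f cos a mm in the mill's frame. It stays where it is left; pushing it takes about 2 to 3 N
- lever: The lever with its knob: steel rod 10 mm thick and black ball 36 mm across; origin at the pivot, z along the rod
- shift_across (a joint): Sideways lean of the lever, rad: about -0.21 to -0.16 in the left lane, +0.16 to +0.21 in the right lane; grows to the right (the mill's -y)
- shift_forward (a joint): Fore and aft lean of the lever, rad: 0 in neutral, grows forward (the mill's +x). The gate stops it at about +0.26 (home in first or third) and -0.26 (second or fourth); it can cross between the lanes only within about 0.05 of 0
- start (a joint): Travel of the green start button, m: 0 out, 0.006 fully in; springs back, about 5 N to push fully in
- start_top (a point): Centre of the top of the green start button, 24 mm across, on the right of the gearbox deck nearest the robot; it is pressed straight down and its top is 110 mm above the bench
- stop (a joint): Travel of the red stop button, m: 0 out, 0.006 fully in; not to be pressed
- stop_top (a point): Centre of the top of the red stop button, 24 mm across, 56 mm forward of the green one
- jar_centre (a point): Centre of the white jar with the blue-banded label (110 mm across, 165 mm long) lying loose along the rollers, left of the gearbox; its upper side is about 165 mm above the bench
- beaker: Glass beaker, 72 mm across, 95 mm tall, loose on the bench right of the mill; origin under its centre
- weigh_cup: Small metal cup, 51 mm across, 39 mm tall, loose right of the mill; origin under its centre
- petri: Stack of clear dishes, 92 mm across, 40 mm tall, loose right of the mill; origin under its centre
- bench_timer: White bench timer, 65 x 65 x 18 mm, loose right of the mill; origin under its centre

How it is judged:
On the way, in this order (a step that is already met when the one before it is completed fails the run):
1. the lever is across in the right-hand lane (value of joint shift_across above 0.14 rad), for 0.1 s.
2. the lever is home in the third slot (value of joint shift_across above 0.14 rad and value of joint shift_forward above 0.235 rad), for 0.2 s.
3. the green start button is pressed in (value of joint start above 0.004 m), for 0.05 s.
At the end, for the whole second after the job is handed in: The lever stands home in the third slot (shift_across above 0.14 rad, shift_forward above 0.235 rad), both buttons are out (less than 1.5 mm in) and the jar lies on its rollers within 10 mm of where it was (all of step 2 and value of joint each of start, stop below 0.0015 m and distance of jar_centre from where it was at the start of the episode below 0.01 m); the robot touches nothing.
It fails at once if the start button is pressed while the lever is not home in third (value of joint start above 0.003 m and (value of joint shift_across below 0.14 rad or value of joint shift_forward below 0.235 rad)).
It fails at once if the red stop button is pressed (value of joint stop above 0.003 m).
It fails at once if the knob is taken between the fingers instead of being pushed (distance between the grasp point and lever_knob below 0.015 m).
It fails at once if the lever is forced (more than 45 N) (contact force between anything else and lever above 45 N).
It fails at once if the jar is lifted or shoved, or a thing on the bench is moved (distance of any of jar_centre, beaker, weigh_cup, petri, bench_timer from where it was at the start of the episode above 0.015 m).
It also fails if it takes over 48 s, if anything falls off the work surface, if the arm or the gripper's body presses on something with over 40 N, if the wrist force passes 120 N, or if a joint passes its speed limit or range.

## Working session

There is one attempt and no reset: what is moved stays moved. The work goes in short steps, Python scripts to look and compute and a shell command to move; the robot and the scene stay as the last step left them, time stands still between calls to the robot, and variables do not carry over. Pictures are saved under pics/ and viewed, and the job is handed in when it is done.

```bash
mkdir -p pics; cat > h.py <<'E'
import numpy as np, cv2
from plant import manip, get_image
def snap(n,f):
    o=manip.get_obs(); d=get_image(n); cv2.imwrite('pics/'+f,cv2.cvtColor(d['image'],cv2.COLOR_RGB2BGR))
    if 'hand_eye' in d:
        H=np.array(d['hand_eye']); R=np.array(o['ee_rot']); p=np.array(o['position'])
        Rwc=R@H[:3,:3]; c=p+R@H[:3,3]; d['R']=Rwc.T; d['t']=-Rwc.T@c
    return d
def F(d): return d['image'].shape[0]/2/np.tan(np.radians(d['vfov'])/2)
def ray(d,u,v):
    R=np.array(d['R']);c=-R.T@np.array(d['t']); r=R.T@np.array([(u-d['cx'])/F(d),(v-d['cy'])/F(d),1]); return c,r
def plane(d,u,v,z):
    c,r=ray(d,u,v); return c+r*(z-c[2])/r[2]
def proj(d,X):
    q=np.array(d['R'])@np.array(X)+np.array(d['t']); return q[:2]/q[2]*F(d)+[d['cx'],d['cy']]
E
python3 - <<'E'
from h import *
import pickle
for n in ['scene','top','wrist']:
    d=snap(n,n+'0.png'); pickle.dump(d,open(n+'0.pkl','wb')); print(n,d['vfov'],d['cx'],d['cy'],-np.array(d['R']).T@d['t'])
o=manip.get_obs();print(o['t'],o['position'],o['ee_rot'],o['width'],o['contact_force'])
E
```

```text
scene 45.08514490544382 319.46968830325295 231.676292533943 [-0.24420527 -0.80144132  0.70466615]
top 46.86826907085853 324.20360535787955 236.09446037612975 [ 0.4524726  -0.08683951  1.38883224]
wrist 63.794606498526306 319.7363208020006 240.36046469028975 [0.15835129 0.63508896 0.37191156]
0.15 [0.2324509  0.60674141 0.40390826] [[-9.33848596e-01  3.57668102e-01 -5.73666684e-04]
 [ 3.57668556e-01  9.33847659e-01 -1.32392350e-03]
 [ 6.21920844e-05 -1.44152664e-03 -9.99998959e-01]] 0.08545041599189988 [-0.23666007 -0.15897659  1.30901514]
```

View pics/scene0.png

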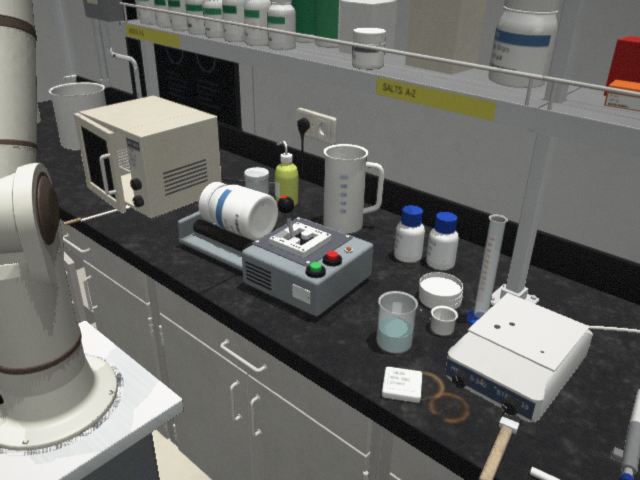

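View pics/top0.png

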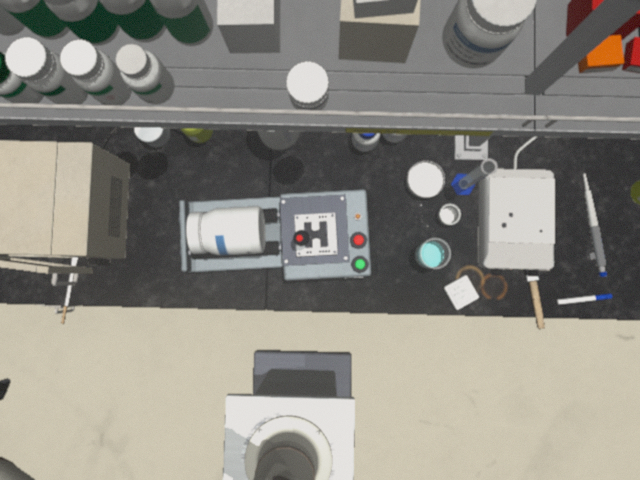

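View pics/wrist0.png

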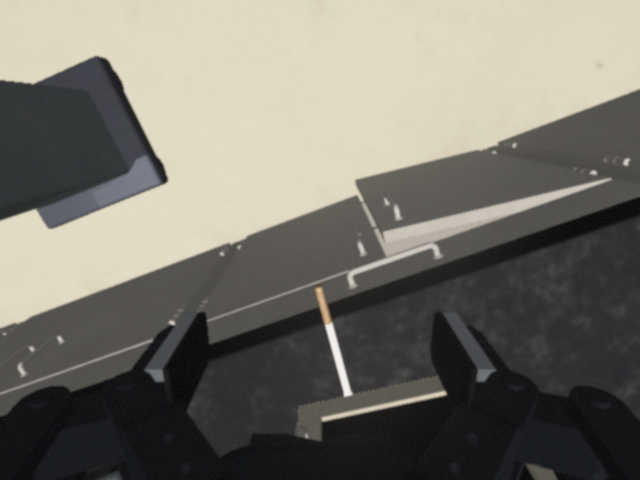

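The top view shows the mill with its gate near (315,234), the knob at about (300,238), green at (360,264), red at (359,240) and the jar at (227,232). I'll zoom in and measure.

```bash
python3 - <<'E'
from h import *
import pickle
T=pickle.load(open('top0.pkl','rb'));S=pickle.load(open('scene0.pkl','rb'))
a=T['image'][170:300,170:390];cv2.imwrite('pics/topz.png',cv2.resize(a[...,::-1],None,fx=3.6,fy=3.6,interpolation=cv2.INTER_CUBIC))
a=S['image'][170:320,170:390];cv2.imwrite('pics/scz.png',cv2.resize(a[...,::-1],None,fx=3.6,fy=3.6,interpolation=cv2.INTER_CUBIC))
def blobs(im,lo,hi,roi):
    h=cv2.cvtColor(im,cv2.COLOR_RGB2HSV); m=cv2.inRange(h,lo,hi); mm=np.zeros_like(m);x0,x1,y0,y1=roi;mm[y0:y1,x0:x1]=m[y0:y1,x0:x1]
    n,l,s,c=cv2.connectedComponentsWithStats(mm); return [(s[i,4],c[i].round(1)) for i in range(1,n) if s[i,4]>5]
for d,roi in ((T,(180,390,170,300)),(S,(170,390,170,330))):
    print('green',blobs(d['image'],(45,120,80),(80,255,255),roi)); print('red',blobs(d['image'],(0,130,80),(8,255,255),roi),blobs(d['image'],(172,130,80),(180,255,255),roi))
E
```

```text
green [(np.int32(81), array([359.6, 263.6]))]
red [(np.int32(35), array([299. , 237.6])), (np.int32(80), array([358.2, 239.5]))] []
green [(np.int32(94), array([315.4, 266.4]))]
red [(np.int32(16), array([283.5, 197. ])), (np.int32(83), array([332.1, 255.2]))] []
```

```bash
sleep 1
```

```text
(no output)
```

View pics/topz.png

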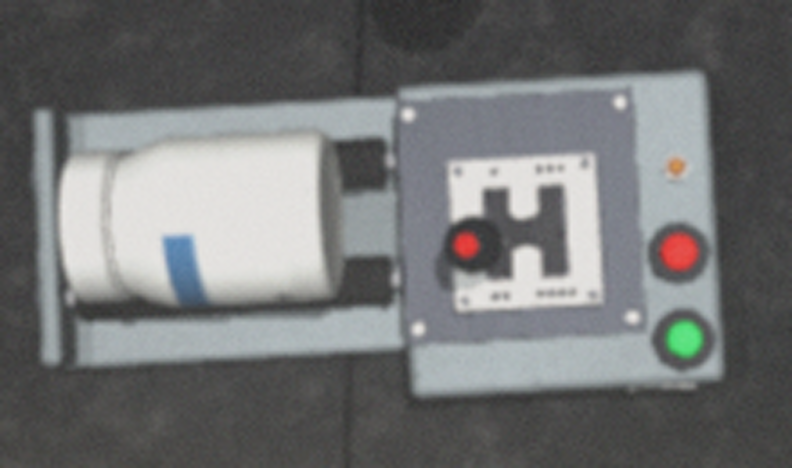

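View pics/scz.png

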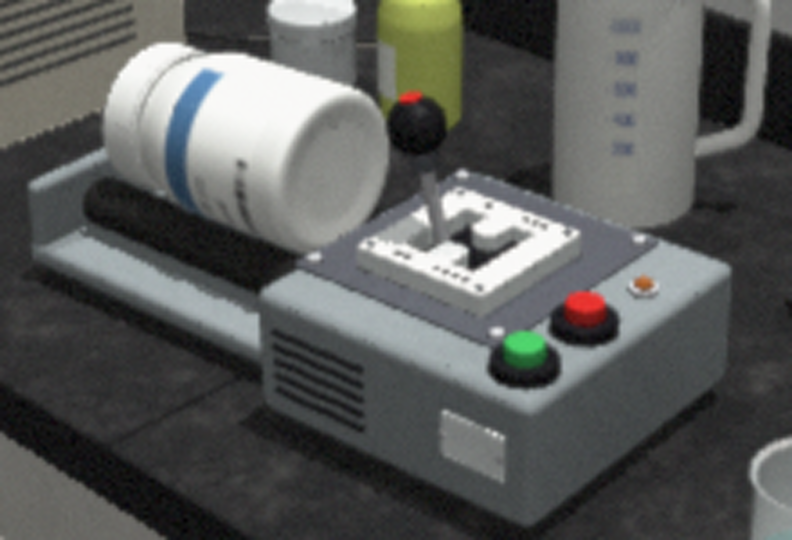

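The gate's corners in the zoomed top view are about (448,161), (597,152), (604,302) and (456,312). The lever's red dot is at full-frame pixel (299,237.6).

```bash
python3 - <<'E'
from h import *
import pickle
T=pickle.load(open('top0.pkl','rb'));S=pickle.load(open('scene0.pkl','rb'))
q=(np.array([[448,161],[597,152],[604,302],[456,312]])+.5)/3.6-.5+170
P=np.array([plane(T,*p,.112) for p in q]); g=P.mean(0); print(P.round(4),g)
f=(P[0]+P[1]-P[2]-P[3]); yaw1=np.arctan2(f[1],f[0]); l=(P[0]+P[3]-P[1]-P[2]); yaw2=np.arctan2(-l[0],l[1])
G=plane(T,359.6,263.6,.110);Rd=plane(T,358.2,239.5,.110); b=Rd-G; print('btn',G,Rd,np.linalg.norm(b),'yaw',yaw1,yaw2,np.arctan2(b[1],b[0]))
def tri(a,b,c,e):
    c1,r1=ray(T,a,b);c2,r2=ray(S,c,e);A=np.stack([r1,-r2],1);s=np.linalg.lstsq(A,c2-c1,rcond=None)[0];p=c1+r1*s[0];r=c2+r2*s[1];return (p+r)/2,np.linalg.norm(p-r)*1e3
print('green',tri(359.6,263.6,315.4,266.4),'red',tri(358.2,239.5,332.1,255.2)); K=tri(299,237.6,283.5,197); print('dot',K)
y=np.mean([yaw1,yaw2]);M=np.array([[np.cos(y),-np.sin(y)],[np.sin(y),np.cos(y)]]);print('dot mill',M.T@(K[0]-g)[:2],'G mill',M.T@(G-g)[:2],'yaw',y)
# fit lever: dot at radius 183
from scipy.optimize import least_squares
def pos(a,f,L): 
    m=np.array([L*np.sin(f),-L*np.cos(f)*np.sin(a)]); return np.r_[g[:2]+M@m,.02+L*np.cos(f)*np.cos(a)]
def res(x): p=pos(*x,.183); return np.r_[proj(T,p)-[299,237.6],proj(S,p)-[283.5,197]]
s=least_squares(res,[-.18,-.1]);print(s.x,s.fun,pos(*s.x,.165))
for a,f in((-.18,0),(.18,0),(.18,.26)):print(a,f,pos(a,f,.165))
E
```

```text
[[ 0.5903 -0.0069  0.112 ]
 [ 0.5985 -0.1027  0.112 ]
 [ 0.502  -0.1094  0.112 ]
 [ 0.4932 -0.0148  0.112 ]] [ 0.54599994 -0.05846319  0.112     ]
btn [ 0.48008343 -0.1611585   0.11      ] [ 0.5356912  -0.15678767  0.11      ] 0.05577928729459481 yaw 0.0755397889086498 0.08847001742735944 0.07843976255276375
green (array([ 0.47940393, -0.16044185,  0.11003327]), np.float64(1.9681549265615508)) red (array([ 0.53495621, -0.15598792,  0.10998492]), np.float64(2.1672374330450004))
dot (array([ 0.53003593, -0.02352883,  0.1987888 ]), np.float64(2.4023377574244797))
dot mill [-0.01304878  0.03612462] G mill [-0.07410708 -0.09695078] yaw 0.08200490316800463
[-0.1992765  -0.07174191] [-0.40702159  0.41529178  0.55251218 -0.05762752] [ 0.53154374 -0.02696207  0.18131862]
-0.18 0 [ 0.54358024 -0.02902258  0.18233421]
0.18 0 [ 0.54841964 -0.0879038   0.18233421]
0.18 0.26 [ 0.59061406 -0.08343969  0.17687815]
```

Lever fit: across ≈ -0.20, forward ≈ -0.07. The knob is at about (0.532, -0.027, 0.181), the yaw is 0.08, and green is at (0.480, -0.161). I'll move to a high standby point behind the knob with the gripper shut.

```bash
python3 -m handwheel '[1,0.01,-0.05,0.02,0,0,0.05, 1,0.025,-0.1,0.02,0,0,0.1, 1,0.045,-0.15,0.02,0,0,0.15, 1,0.065,-0.2,0.02,0,0,0.2, 1,0.085,-0.25,0.02,0,0,0.25, 1,0.105,-0.3,0.02,0,0,0.3, 1,0.125,-0.35,0.02,0,0,0.35, 1,0.145,-0.4,0.02,0,0,0.4, 1,0.165,-0.45,0.02,0,0,0.45, 1,0.185,-0.5,0.02,0,0,0.45]' 40
python3 - <<'E'
from h import *
o=manip.get_obs();print(o['t'],o['position'],np.round(o['ee_rot'],3),o['width'],o['joint_pos'])
E
```

```text
t: 1.4
position: [0.4177, 0.1053, 0.4248]
ee_rot: [[-0.996, -0.085, 0.0], [-0.085, 0.996, 0.0], [-0.0, 0.0, -1.0]]
contact_force: [0.9, -0.1, -0.1]
width: -0.0001
1.4 [0.41769908 0.10528043 0.4248347 ] [[-0.996 -0.085  0.   ]
 [-0.085  0.996  0.   ]
 [-0.     0.    -1.   ]] -7.029545586323715e-05 [-0.12459995  0.0563628  -0.19094949  2.05221781  0.01252042  1.03361623
  1.33403788]
```

```bash
python3 -m handwheel '[1,0.02,-0.05,0,0,0,0, 1,0.035,-0.1,0,0,0,0, 1,0.049,-0.137,0,0,0,0, 1,0.049,-0.137,0,0,0,0]'
python3 - <<'E'
from h import *
import pickle
d=snap('wrist','w1.png');pickle.dump(d,open('w1.pkl','wb'));d=snap('scene','s1.png')
E
```

```text
t: 1.9
position: [0.4669, -0.0333, 0.4245]
ee_rot: [[-0.997, -0.078, -0.0], [-0.078, 0.997, -0.001], [0.0, -0.001, -1.0]]
contact_force: [-0.3, 0.6, -0.1]
width: 0.0002
```

```bash
sleep 1
```

```text
(no output)
```

View pics/w1.png

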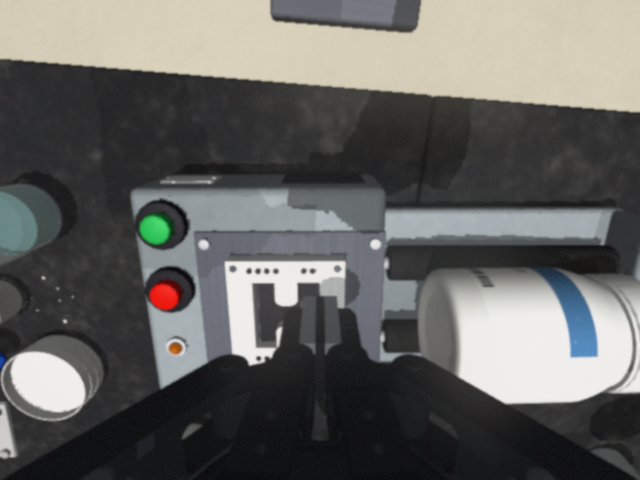

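View pics/s1.png

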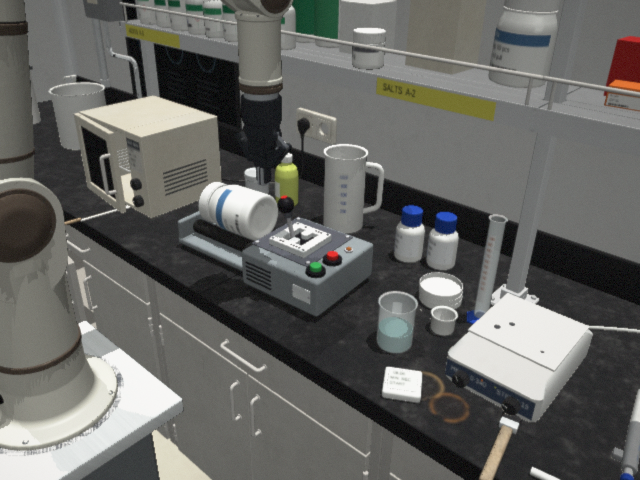

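The wrist view shows the shut fingers straight behind the hidden knob, green at (155,228), red at (165,295) and the jar's near face at x≈420, well clear of the fingers. I'll cross-check the button and gate positions from this camera.

```bash
python3 - <<'E'
from h import *
import pickle
d=pickle.load(open('w1.pkl','rb'))
print('G',plane(d,155,228,.11),'R',plane(d,165,295,.11),'gate near corners',plane(d,225,262,.112),plane(d,346,262,.112),'jar face',plane(d,420,330,.11))
o=manip.get_obs();R=np.array(o['ee_rot']);p=o['position'];print('tip px',proj(d,p+R@[0,0,.173]), p)
E
```

```text
G [ 0.47872025 -0.15868888  0.11      ] R [ 0.53478804 -0.15364638  0.11      ] gate near corners [ 0.50158401 -0.10488645  0.112     ] [ 0.49422967 -0.01089114  0.112     ] jar face [0.55046239 0.05663628 0.11      ]
tip px [328.29550118 317.16476576] [ 0.46627942 -0.02985478  0.42441313]
```

```bash
python3 -m handwheel '[1,0,0,-0.04,0,0,0, 1,0,0,-0.085,0,0,0, 1,0.01,0.001,-0.085,0,0,0, 1,0.02,0.002,-0.085,0,0,0, 1,0.027,0.002,-0.085,0,0,0, 1,0.032,0.002,-0.085,0,0,0]'
python3 - <<'E'
from h import *
for i in range(1):
    d=snap('wrist','w2.png');d=snap('top','t2.png');a=d['image'][170:300,230:390];cv2.imwrite('pics/t2.png',cv2.resize(a[...,::-1],None,fx=4,fy=4,interpolation=cv2.INTER_CUBIC))
    o=manip.get_obs();print(o['position'],o['contact_force'])
E
```

```text
t: 2.75
position: [0.4996, -0.0279, 0.3411]
ee_rot: [[-0.996, -0.084, 0.003], [-0.084, 0.996, -0.0], [-0.003, -0.0, -1.0]]
contact_force: [-0.7, 0.4, -0.1]
width: -0.0
[ 0.49928606 -0.02801175  0.34051701] [-0.49403388 -1.19671389 -0.06799947]
```

```bash
sleep 1
```

```text
(no output)
```

View pics/w2.png

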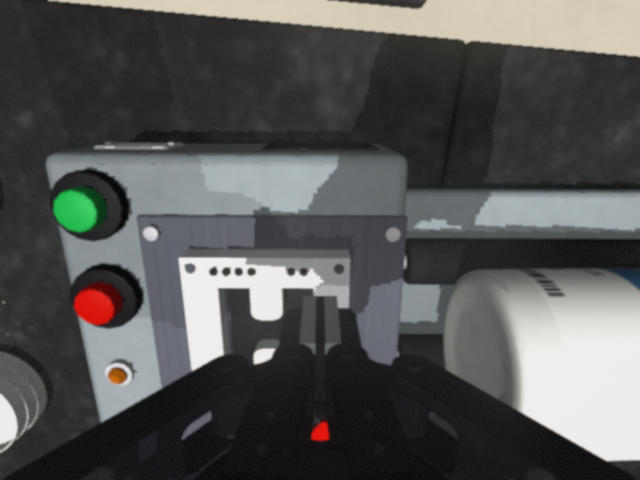

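View pics/t2.png

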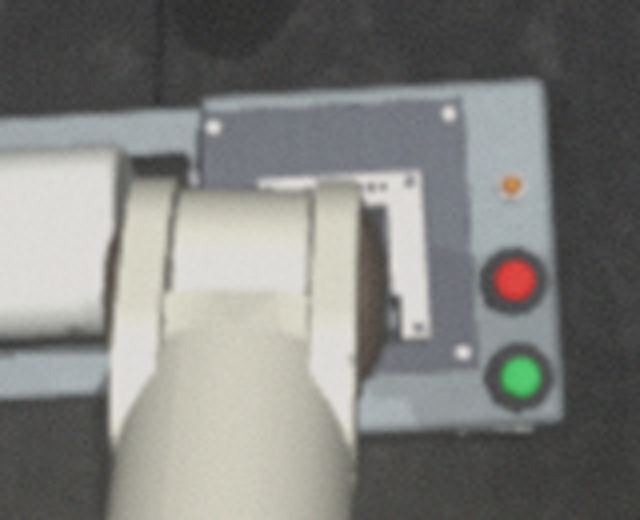

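The wrist view shows the knob's red dot at (320,430) between the closed fingers, so the finger is centred behind it. I'll push on about 14 mm towards neutral.

```bash
python3 -m handwheel '[1,0.004,0,0,0,0,0, 1,0.008,0.001,0,0,0,0, 1,0.011,0.001,0,0,0,0, 1,0.014,0.001,0,0,0,0,1,0.014,0.001,0,0,0,0]'
python3 - <<'E'
from h import *
d=snap('wrist','w3.png');d=snap('scene','s3.png');a=d['image'][150:320,230:390];cv2.imwrite('pics/s3.png',cv2.resize(a[...,::-1],None,fx=3.6,fy=3.5,interpolation=cv2.INTER_CUBIC))
h=cv2.cvtColor(d['image'],cv2.COLOR_RGB2HSV);m=cv2.inRange(h,(0,130,80),(8,255,255));n,l,s,c=cv2.connectedComponentsWithStats(m);print([(s[i,4],c[i].round(1)) for i in range(1,n) if s[i,4]>5 and 250<c[i][0]<345 and 180<c[i][1]<280])
g=np.array([.546,-.0575]);y=.081
for f in(-.1,-.07,-.04,-.02,0,.02,.04):
    L=.183;a=-.195;q=[L*np.sin(f),-L*np.cos(f)*np.sin(a)];print(f,proj(d,[g[0]+q[0]*np.cos(y)-q[1]*np.sin(y),g[1]+q[0]*np.sin(y)+q[1]*np.cos(y),.02+L*np.cos(f)*np.cos(a)]).round(1))
E
```

```text
t: 3.48
position: [0.5126, -0.0269, 0.3396]
ee_rot: [[-0.996, -0.084, -0.0], [-0.084, 0.996, 0.0], [0.0, 0.0, -1.0]]
contact_force: [-1.7, -0.3, 1.4]
width: -0.0
[(np.int32(83), array([332.1, 255.1]))]
-0.1 [282.4 197.8]
-0.07 [284.1 196.8]
-0.04 [285.8 195.8]
-0.02 [286.9 195.2]
0 [288.  194.6]
0.02 [289.1 194.1]
0.04 [290.3 193.5]
```

```bash
sleep 1
```

```text
(no output)
```

View pics/s3.png

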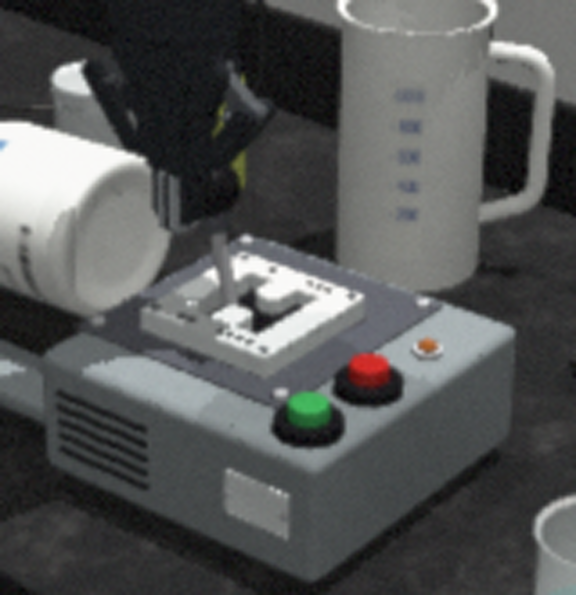

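View pics/w3.png

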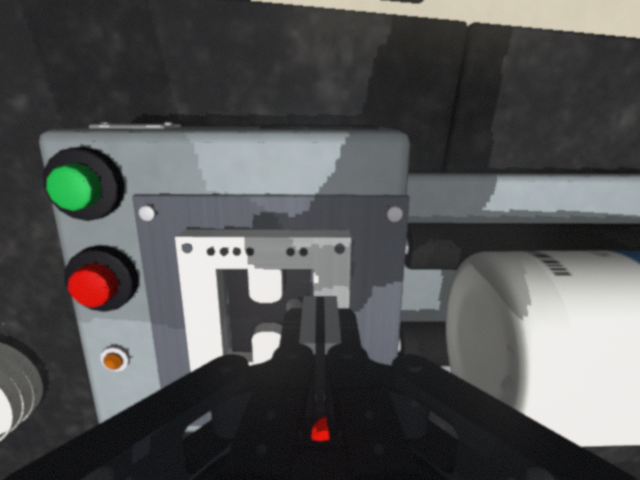

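The red dot sits at the same wrist pixel (320,430) in both pictures, so the knob is being carried along. I'll compute where it is.

```bash
python3 - <<'E'
from h import *
d=get_image('wrist');o=manip.get_obs()
im2=cv2.imread('pics/w2.png');im3=cv2.imread('pics/w3.png')
H=np.array(d['hand_eye'])
for im,p in((im2,[.4996,-.028,.3405]),(im3,[.5128,-.0269,.3396])):
    h=cv2.cvtColor(im,cv2.COLOR_BGR2HSV);m=cv2.inRange(h,(0,150,80),(8,255,255));m[:400]=0;ys,xs=np.nonzero(m);print(xs.mean(),ys.mean(),ys.min(),ys.max(),len(xs))
    R=np.array(o['ee_rot']);Rw=R@H[:3,:3];c=np.array(p)+R@H[:3,3];e=dict(d);e['R']=Rw.T;e['t']=-Rw.T@c
    for v in(ys.min(),ys.mean(),ys.max()):
        P=plane(e,xs.mean(),v,.2);q=P[:2]-[.546,-.0575];y=.081;print(P,'mill',q[0]*np.cos(y)+q[1]*np.sin(y),-q[0]*np.sin(y)+q[1]*np.cos(y))
print(o['position'],o['contact_force'])
E
```

```text
320.46945337620576 431.8617363344051 421 441 311
[ 0.52153363 -0.02564751  0.2       ] mill -0.021808920673774955 0.03372766891929227
[ 0.5262584  -0.02524944  0.2       ] mill -0.0170674321455141 0.033742136748125505
[ 0.53031344 -0.02490781  0.2       ] mill -0.01299805013108326 0.033754553760650334
320.18918918918916 430.95795795795794 418 441 333
[ 0.53262941 -0.02482255  0.2       ] mill -0.01068277625009658 0.033652146931410824
[ 0.53819794 -0.02435465  0.2       ] mill -0.005094636601996489 0.0336679508049829
[ 0.54261323 -0.02398366  0.2       ] mill -0.0006638102876861348 0.03368048166915251
[ 0.51243268 -0.02694721  0.33963001] [-1.54577527 -1.27684749  0.79038855]
```

```bash
python3 -m handwheel '[1,0.004,0,0,0,0,0, 1,0.004,0,0,0,0,0, 1,-0.021,-0.002,0,0,0,0, 1,-0.024,0.041,0,0,0,0, 1,-0.024,0.043,0,0,0,0, 1,0.005,0.044,0,0,0,0, 1,0.028,0.046,0,0,0,0,1,0.028,0.046,0,0,0,0]'
python3 - <<'E'
from h import *
import pickle
d=snap('wrist','w4.png');pickle.dump(d,open('w4.pkl','wb'));d=snap('scene','s4.png');a=d['image'][150:320,230:390];cv2.imwrite('pics/s4.png',cv2.resize(a[...,::-1],None,fx=3.6,fy=3.5,interpolation=cv2.INTER_CUBIC))
h=cv2.cvtColor(d['image'],cv2.COLOR_RGB2HSV);m=cv2.inRange(h,(0,130,80),(8,255,255));n,l,s,c=cv2.connectedComponentsWithStats(m);print([(s[i,4],c[i].round(1)) for i in range(1,n) if s[i,4]>5 and 250<c[i][0]<345 and 180<c[i][1]<280])
o=manip.get_obs();print(o['position'],o['contact_force'])
E
```

```text
t: 4.62
position: [0.5421, 0.0187, 0.3398]
ee_rot: [[-0.996, -0.084, 0.002], [-0.084, 0.996, -0.0], [-0.002, -0.0, -1.0]]
contact_force: [-0.5, -0.1, 0.1]
width: 0.0
[(np.int32(7), array([287.9, 194.4])), (np.int32(82), array([332.1, 255. ]))]
[0.54018396 0.0185821  0.33936698] [ 0.34200703 -0.43987863 -0.81272503]
```

```bash
sleep 1
```

```text
(no output)
```

View pics/s4.png

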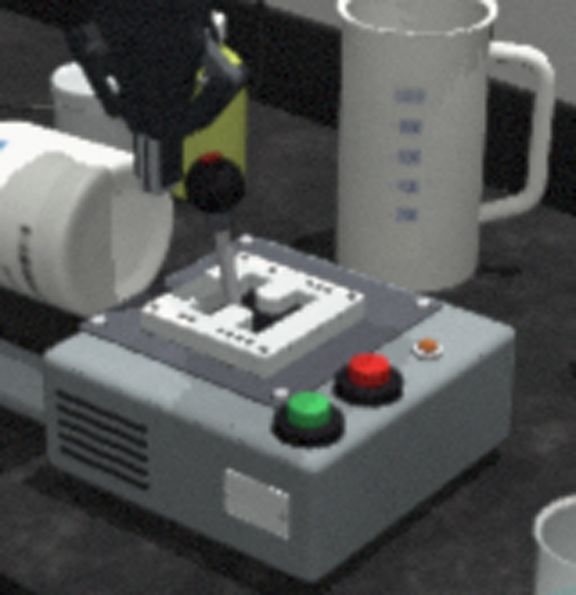

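View pics/w4.png

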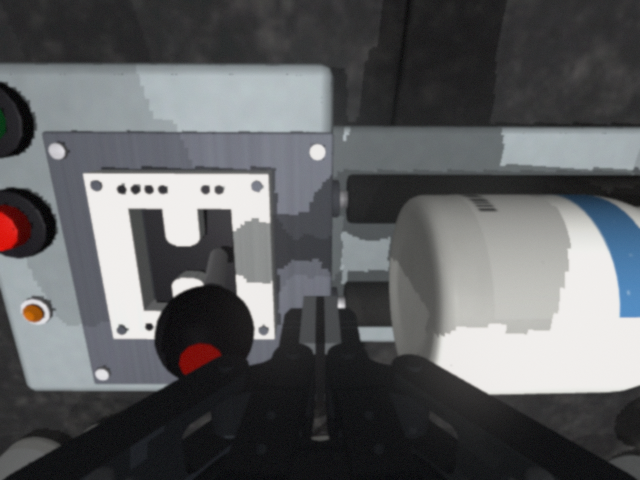

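The lever is at neutral: the scene dot at (287.9,194.4) matches f ≈ 0, and the knob stands free. The finger is left of it, clear of the jar. I'll push right now.

```bash
python3 -m handwheel '[1,0.001,-0.01,0,0,0,0, 1,0.002,-0.018,0,0,0,0, 1,0.002,-0.025,0,0,0,0, 1,0.003,-0.032,0,0,0,0, 1,0.003,-0.039,0,0,0,0, 1,0.004,-0.046,0,0,0,0, 1,0.004,-0.053,0,0,0,0,1,0.005,-0.058,0,0,0,0]'
cat > look.py <<'E'
from h import *
import sys
n=sys.argv[1]
d=snap('wrist','w%s.png'%n);d=snap('scene','s.png');a=d['image'][150:320,230:390];cv2.imwrite('pics/s%s.png'%n,cv2.resize(a[...,::-1],None,fx=3.6,fy=3.5,interpolation=cv2.INTER_CUBIC))
o=manip.get_obs();q=np.array(o['position'])[:2]-[.546,-.0575];y=.081;print(o['position'],'mill tip',q[0]*np.cos(y)+q[1]*np.sin(y),-q[0]*np.sin(y)+q[1]*np.cos(y),o['contact_force'])
E
python3 look.py 5
```

```text
t: 5.72
position: [0.5454, -0.0397, 0.3396]
ee_rot: [[-0.996, -0.084, -0.0], [-0.084, 0.996, -0.0], [0.0, -0.0, -1.0]]
contact_force: [0.3, 1.9, 1.3]
width: -0.0001
[ 0.54541861 -0.03996152  0.33957518] mill tip 0.0008395819603381553 0.01752802199943011 [-0.28306175  1.15342794  1.33139905]
```

```bash
sleep 1
```

```text
(no output)
```

View pics/s5.png

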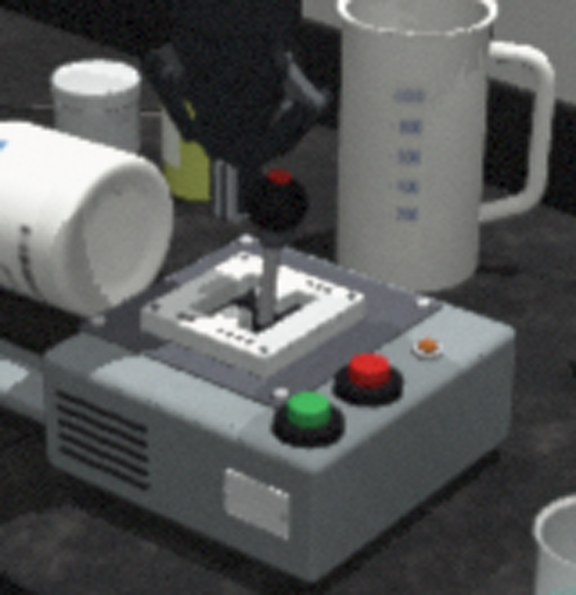

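View pics/w5.png

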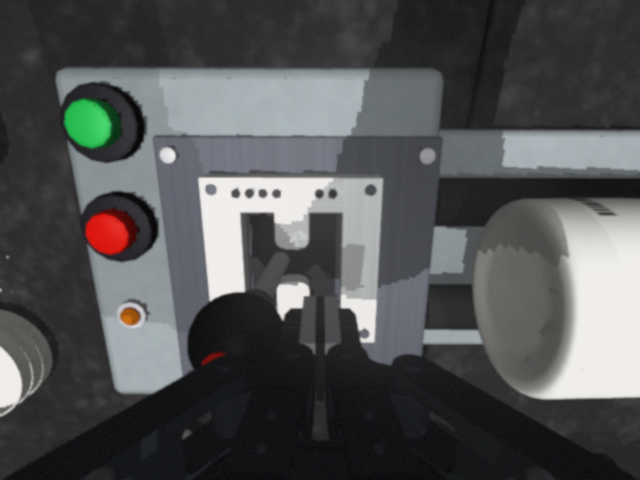

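The lever is part way across, with the scene dot at about (307.8,200.6) in the full frame. I'll compute the lean.

```bash
cat > lev.py <<'E'
from h import *
import pickle,cv2
from scipy.optimize import least_squares
S=pickle.load(open('scene0.pkl','rb'));im=cv2.imread('pics/s.png')
h=cv2.cvtColor(im,cv2.COLOR_BGR2HSV);m=cv2.inRange(h,(0,130,60),(8,255,255))|cv2.inRange(h,(174,130,60),(180,255,255));m[225:]=0;m[:170]=0;m[:,:270]=0;m[:,350:]=0;ys,xs=np.nonzero(m);u=np.array([xs.mean(),ys.mean()]);print(u,len(xs))
g=np.array([.546,-.0575]);y=.081
def pr(x):
    a,f=x;L=.183;q=[L*np.sin(f),-L*np.cos(f)*np.sin(a)];return proj(S,[g[0]+q[0]*np.cos(y)-q[1]*np.sin(y),g[1]+q[0]*np.sin(y)+q[1]*np.cos(y),.02+L*np.cos(f)*np.cos(a)])
s=least_squares(lambda x:pr(x)-u,[0,0]);print('a,f',s.x,'knob y',-.165*np.sin(s.x[0])*np.cos(s.x[1]),'x',.165*np.sin(s.x[1]))
E
python3 lev.py
```

```text
[307.14285714 200.14285714] 21
a,f [ 0.08833453 -0.00399606] knob y -0.014556132792095793 x -0.0006593489314033904
```

```bash
python3 -m handwheel '[1,0,-0.006,0,0,0,0, 1,0.001,-0.011,0,0,0,0, 1,0.001,-0.015,0,0,0,0,1,0.001,-0.015,0,0,0,0]'
python3 look.py 6; python3 lev.py
```

```text
t: 6.32
position: [0.5463, -0.0545, 0.3394]
ee_rot: [[-0.997, -0.083, -0.001], [-0.083, 0.997, -0.0], [0.001, -0.0, -1.0]]
contact_force: [0.8, 0.8, -0.9]
width: -0.0004
[ 0.54639856 -0.05425054  0.33961614] mill tip 0.0006601706352332904 0.0032065571057874765 [ 0.38761738  0.01573893 -0.49653429]
[313.47826087 203.08695652] 23
a,f [ 0.17614975 -0.00042792] knob y -0.028914632738720164 x -7.060669582439244e-05
```

```bash
sleep 1
```

```text
(no output)
```

View pics/s6.png

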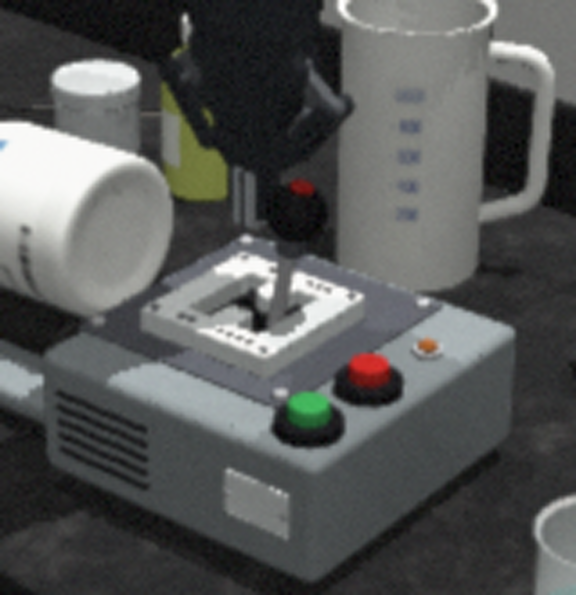

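The lever is in the right lane at a ≈ 0.176. I'll nudge it 2 mm more, then go around behind the knob.

```bash
python3 -m handwheel '[1,0,-0.002,0,0,0,0, 1,0,-0.002,0,0,0,0, 1,0,0.008,0,0,0,0, 1,-0.028,0.004,0,0,0,0, 1,-0.055,0.002,0,0,0,0, 1,-0.055,0.002,0,0,0,0, 1,-0.052,-0.037,0,0,0,0, 1,-0.052,-0.037,0,0,0,0, 1,-0.034,-0.036,0,0,0,0, 1,-0.034,-0.036,0,0,0,0]'
python3 look.py 7; python3 lev.py
```

```text
t: 7.68
position: [0.5139, -0.089, 0.3399]
ee_rot: [[-0.996, -0.085, 0.002], [-0.085, 0.996, 0.0], [-0.002, 0.0, -1.0]]
contact_force: [0.2, 0.3, -0.0]
width: 0.0001
[ 0.51244623 -0.08929936  0.3395449 ] mill tip -0.03601668679598167 -0.02898021608398641 [-0.15722892  0.11928857  0.14517646]
[nan nan] 0lev.py:5: RuntimeWarning: Mean of empty slice.
  h=cv2.cvtColor(im,cv2.COLOR_BGR2HSV);m=cv2.inRange(h,(0,130,60),(8,255,255))|cv2.inRange(h,(174,130,60),(180,255,255));m[225:]=0;m[:170]=0;m[:,:270]=0;m[:,350:]=0;ys,xs=np.nonzero(m);u=np.array([xs.mean(),ys.mean()]);print(u,len(xs))
  ret = ret.dtype.type(ret / rcount)
Traceback (most recent call last):
  File "lev.py", line 9, in <module>
    s=least_squares(lambda x:pr(x)-u,[0,0]);print('a,f',s.x,'knob y',-.165*np.sin(s.x[0])*np.cos(s.x[1]),'x',.165*np.sin(s.x[1]))
ValueError: Residuals are not finite in the initial point.
```

```bash
sleep 1
```

```text
(no output)
```

View pics/s7.png

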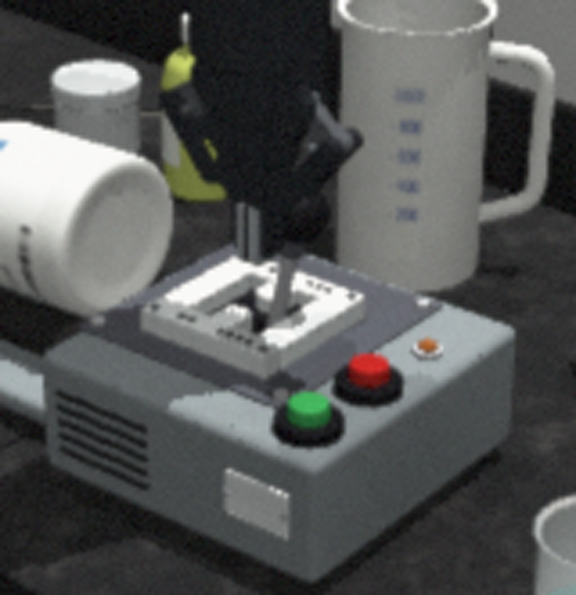

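View pics/w7.png

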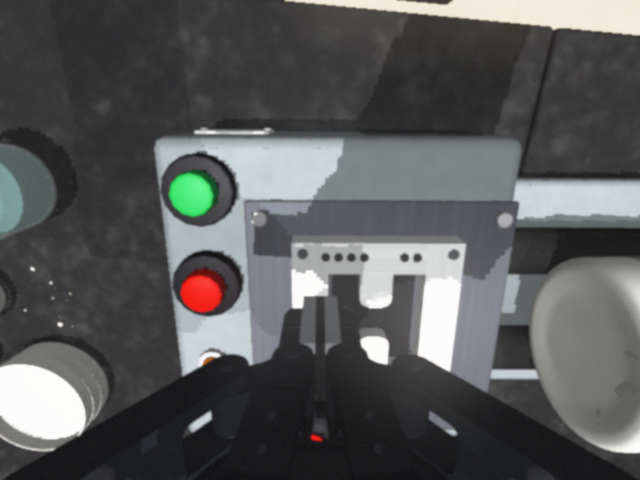

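The finger is centred behind the knob, with the dot at (317,437) in the wrist view. I'll push it forward in the right lane.

```bash
python3 -m handwheel '[1,0.006,0.001,0,0,0,0, 1,0.012,0.001,0,0,0,0, 1,0.018,0.001,0,0,0,0, 1,0.024,0.002,0,0,0,0, 1,0.029,0.002,0,0,0,0, 1,0.034,0.003,0,0,0,0, 1,0.038,0.003,0,0,0,0, 1,0.042,0.003,0,0,0,0]'
python3 look.py 8
```

```text
t: 8.78
position: [0.5544, -0.0869, 0.3393]
ee_rot: [[-0.996, -0.084, -0.001], [-0.084, 0.996, 0.0], [0.001, 0.0, -1.0]]
contact_force: [-1.4, -0.2, -1.3]
width: 0.0
[ 0.554732   -0.08685502  0.33943714] mill tip 0.006328212054725025 -0.029965296117081847 [-2.82538956 -0.07646073 -2.21039882]
```

```bash
sleep 1
```

```text
(no output)
```

View pics/s8.png

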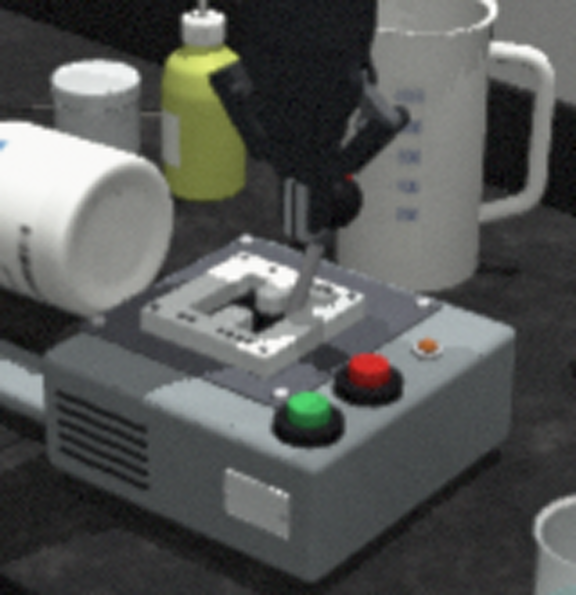

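View pics/w8.png

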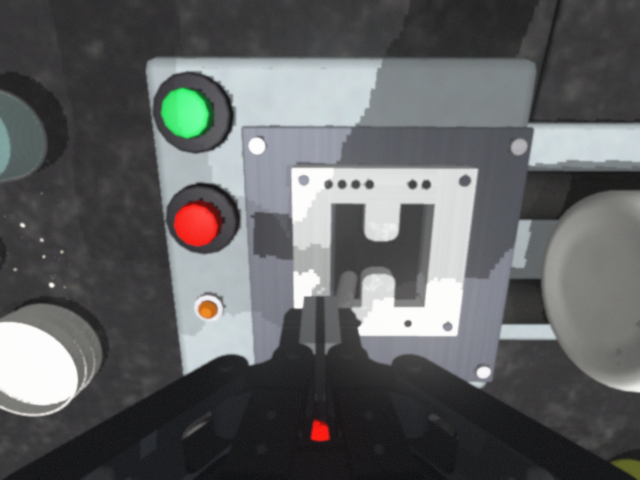

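It is moving freely, with the rod about halfway along the far lane. I'll continue in small steps and watch the force.

```bash
python3 -m handwheel '[1,0.002,0,0,0,0,0, 1,0.004,0,0,0,0,0]' | grep -E 'position|force'; python3 -m handwheel '[1,0.001,0,0,0,0,0, 1,0.002,0,0,0,0,0]' | grep -E 'position|force'
```

```text
position: [0.5584, -0.087, 0.3396]
contact_force: [-1.7, 0.3, -0.9]
position: [0.5605, -0.087, 0.3397]
contact_force: [-1.9, 1.1, -1.0]
```

Tip at mill x ≈ 0.012. I'll add 1 mm steps, checking the force each time.

```bash
python3 -m handwheel '[1,0.001,0,0,0,0,0, 1,0.001,0,0,0,0,0]' | grep -E 'position|force'; python3 -m handwheel '[1,0.001,0,0,0,0,0, 1,0.001,0,0,0,0,0]' | grep -E 'position|force'
```

```text
position: [0.5615, -0.087, 0.3397]
contact_force: [-1.6, 0.2, -2.1]
position: [0.5625, -0.087, 0.3397]
contact_force: [-1.9, 0.3, -1.6]
```

```bash
python3 look.py 9
```

```text
[ 0.56245632 -0.0869877   0.33969245] mill tip 0.014016467102033966 -0.030722527322429048 [-2.87373468  0.69361135 -2.1531327 ]
```

View pics/s9.png

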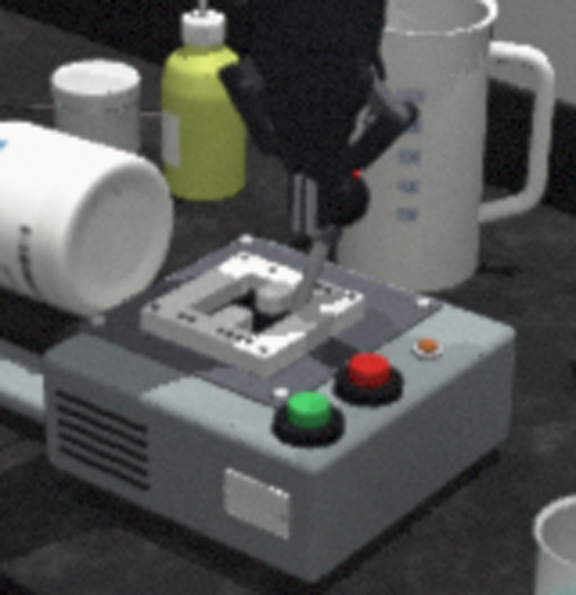

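View pics/w9.png

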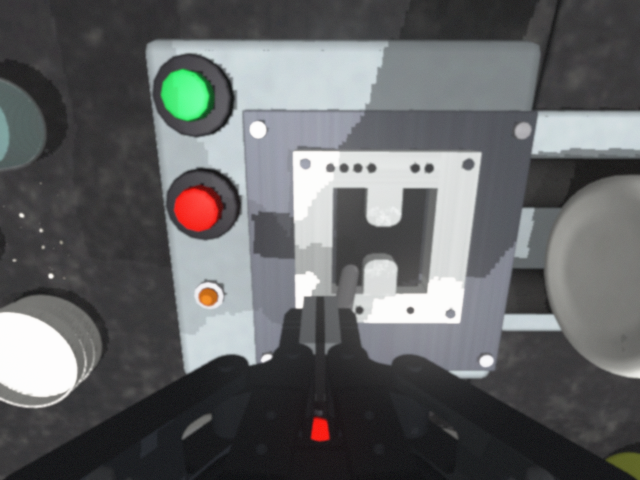

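Still free, so I'll continue until the stop shows in the force.

```bash
for i in 1; do python3 -m handwheel '[1,0.001,0,0,0,0,0, 1,0.001,0,0,0,0,0]' | grep -E 'position|force'; done; python3 -m handwheel '[1,0.001,0,0,0,0,0, 1,0.001,0,0,0,0,0]' | grep -E 'position|force'
```

```text
position: [0.5632, -0.087, 0.3396]
contact_force: [-3.3, 1.1, -0.3]
position: [0.5639, -0.087, 0.3394]
contact_force: [-5.1, 1.3, 0.6]
```

```bash
python3 -m handwheel '[1,0.001,0,0,0,0,0, 1,0.001,0,0,0,0,0]' | grep -E 'position|force'
```

```text
position: [0.5644, -0.087, 0.3394]
contact_force: [-7.0, -1.0, 1.3]
```

The force is climbing, which means it is at the stop. I'll back off and check.

```bash
python3 -m handwheel '[1,0.001,0,0,0,0,0, 1,0.001,0,0,0,0,0]' | grep -E 'position|force'; python3 -m handwheel '[1,-0.02,-0.002,0,0,0,0, 1,-0.05,-0.004,0,0,0,0, 1,-0.05,-0.004,0.04,0,0,0, 1,-0.08,-0.06,0.06,0,0,0, 1,-0.08,-0.07,0.06,0,0,0]'; python3 look.py 10; python3 lev.py
```

```text
position: [0.565, -0.0871, 0.3393]
contact_force: [-9.0, 1.5, 3.4]
t: 11.6
position: [0.4862, -0.1609, 0.4026]
ee_rot: [[-0.997, -0.079, 0.006], [-0.079, 0.997, -0.004], [-0.006, -0.004, -1.0]]
contact_force: [-0.1, -0.1, -0.1]
width: 0.0001
[ 0.4867975  -0.15925431  0.40097232] mill tip -0.06724147925088864 -0.09663052766248598 [-0.16718949  0.65518539 -0.71004341]
[328.66666667 199.33333333] 3
a,f [0.20809197 0.2558729 ] knob y -0.032978102869154396 x 0.041759846882354186
```

```bash
sleep 1
```

View pics/s10.png

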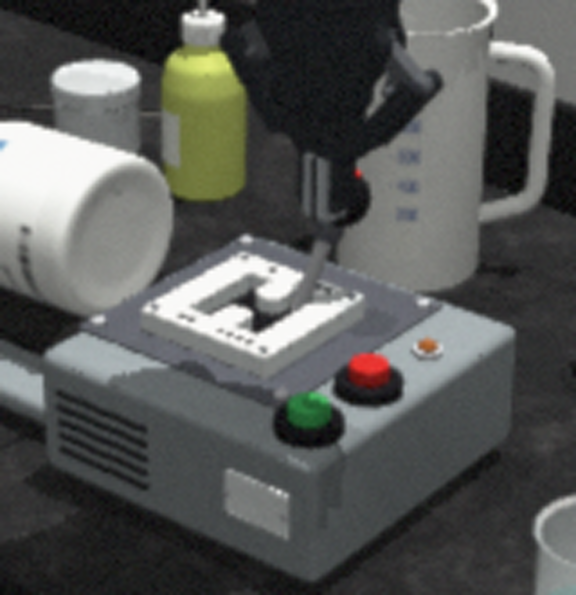

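View pics/w10.png

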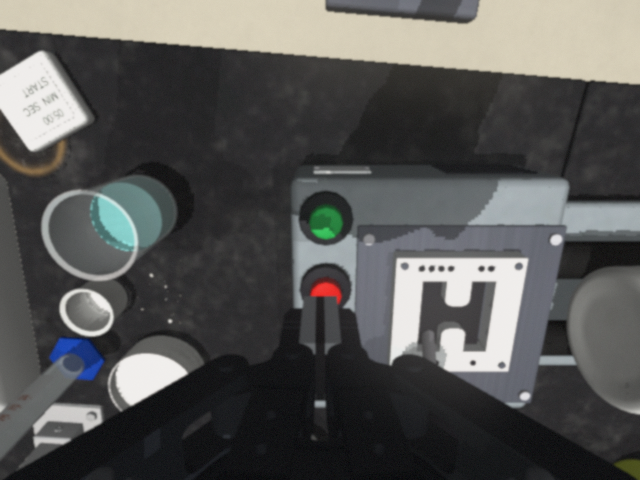

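```bash
python3 -m handwheel '[1,-0.007,0,-0.03,0,0,0, 1,-0.007,0,-0.06,0,0,0, 1,-0.007,0,-0.06,0,0,0, 1,-0.007,0,-0.06,0,0,0]'
python3 - <<'E'
from h import *
d=snap('wrist','w11.png');o=manip.get_obs()
h=cv2.cvtColor(d['image'],cv2.COLOR_RGB2HSV)
for nm,lo,hi in(('G',(45,100,50),(80,255,255)),('R',(0,130,60),(8,255,255))):
    m=cv2.inRange(h,lo,hi);n,l,s,c=cv2.connectedComponentsWithStats(m);i=1+s[1:,4].argmax();print(nm,s[i],c[i],plane(d,*c[i],.11))
print('tip',proj(d,np.array(o['position'])+np.array(o['ee_rot'])@[0,0,.173]),o['position'])
d=snap('top','t11.png');a=d['image'][170:300,230:390];cv2.imwrite('pics/t11.png',cv2.resize(a[...,::-1],None,fx=4,fy=4,interpolation=cv2.INTER_CUBIC))
d=snap('scene','s.png')
E
python3 lev.py
```

```text
t: 12.2
position: [0.4805, -0.1563, 0.3403]
ee_rot: [[-0.996, -0.085, 0.001], [-0.085, 0.996, 0.0], [-0.001, 0.0, -1.0]]
contact_force: [1.0, 0.4, 0.3]
width: 0.0003
G [ 294  240   44   46 1546] [315.76584735 262.28589909] [ 0.47841062 -0.15848985  0.11      ]
[328.66666667 199.33333333] 3
a,f [0.20809197 0.2558729 ] knob y -0.032978102869154396 x 0.041759846882354186Traceback (most recent call last):
  File "<stdin>", line 5, in <module>
ValueError: attempt to get argmax of an empty sequence
```

```bash
sleep 1
```

```text
(no output)
```

View pics/w11.png

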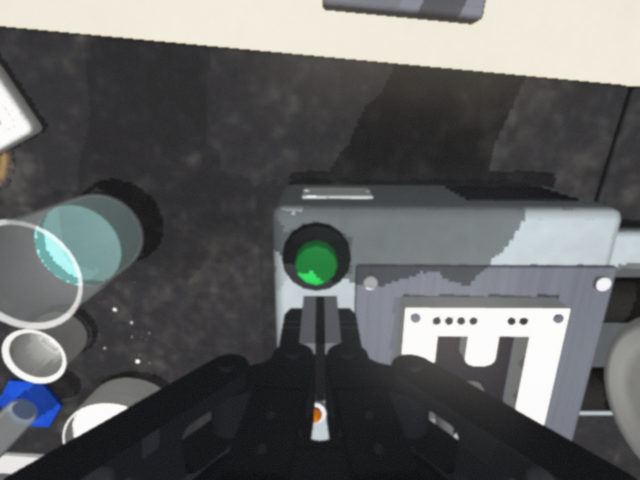

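View pics/s.png

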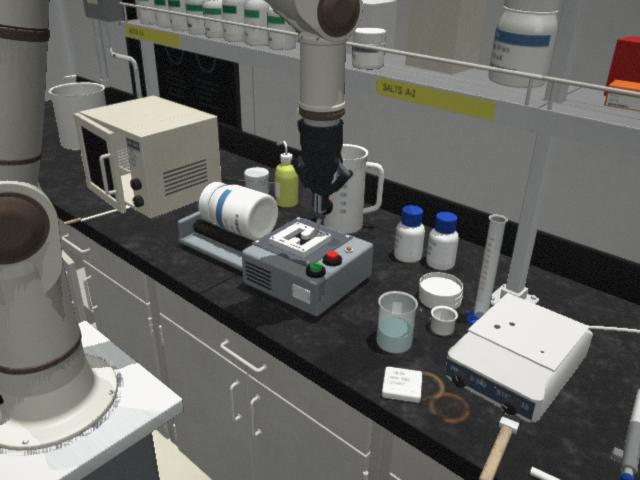

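Green is at (0.478..0.480, -0.159) and the tool is nearly over it. Next, a fresh lever check from the top and scene cameras.

```bash
python3 - <<'E'
from h import *
o=manip.get_obs();print(o['position'],o['t'])
d=snap('top','t11.png');a=d['image'][170:300,230:390];cv2.imwrite('pics/t11.png',cv2.resize(a[...,::-1],None,fx=4,fy=4,interpolation=cv2.INTER_CUBIC))
d=snap('scene','s.png');a=d['image'][150:320,230:390];cv2.imwrite('pics/s11.png',cv2.resize(a[...,::-1],None,fx=3.6,fy=3.5,interpolation=cv2.INTER_CUBIC))
E
python3 lev.py
```

```text
[ 0.48052738 -0.15654663  0.34074884] 12.25
[nan nan] 0lev.py:5: RuntimeWarning: Mean of empty slice.
  h=cv2.cvtColor(im,cv2.COLOR_BGR2HSV);m=cv2.inRange(h,(0,130,60),(8,255,255))|cv2.inRange(h,(174,130,60),(180,255,255));m[225:]=0;m[:170]=0;m[:,:270]=0;m[:,350:]=0;ys,xs=np.nonzero(m);u=np.array([xs.mean(),ys.mean()]);print(u,len(xs))
  ret = ret.dtype.type(ret / rcount)
Traceback (most recent call last):
  File "lev.py", line 9, in <module>
    s=least_squares(lambda x:pr(x)-u,[0,0]);print('a,f',s.x,'knob y',-.165*np.sin(s.x[0])*np.cos(s.x[1]),'x',.165*np.sin(s.x[1]))
ValueError: Residuals are not finite in the initial point.
```

```bash
sleep 1
```

```text
(no output)
```

View pics/t11.png

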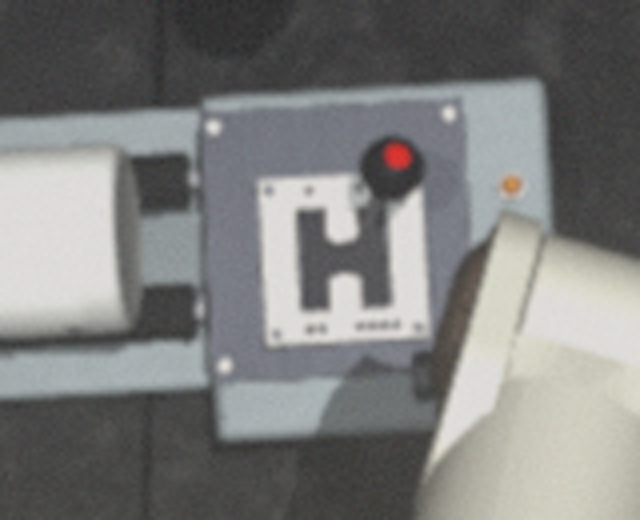

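View pics/s11.png

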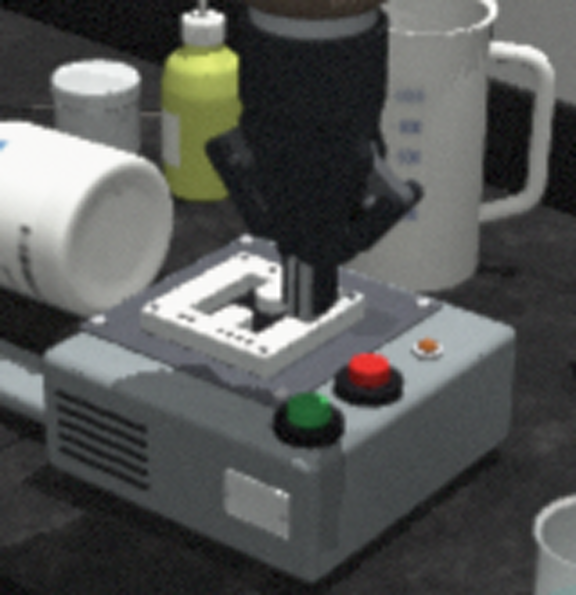

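The top view shows the knob free at the far right of the gate (dot at zoom (397,157)) and the jar unmoved.

```bash
python3 - <<'E'
from h import *
import pickle
from scipy.optimize import least_squares
T=pickle.load(open('top0.pkl','rb'));im=cv2.imread('pics/t11.png');h=cv2.cvtColor(im,cv2.COLOR_BGR2HSV);m=cv2.inRange(h,(0,150,120),(8,255,255));ys,xs=np.nonzero(m);k=(xs<430)&(ys<200);u=(np.array([xs[k].mean(),ys[k].mean()])+.5)/4-.5+[230,170];print(u)
for g in([.546,-.0585],[.546,-.0565]):
    y=.081
    def pr(x,L=.183):
        a,f=x;q=[L*np.sin(f),-L*np.cos(f)*np.sin(a)];return proj(T,[g[0]+q[0]*np.cos(y)-q[1]*np.sin(y),g[1]+q[0]*np.sin(y)+q[1]*np.cos(y),.02+L*np.cos(f)*np.cos(a)])
    print(least_squares(lambda x:pr(x)-u,[.1,.2]).x)
E
```

```text
[329.14777542 208.44491525]
[0.18936186 0.26392204]
[0.20084918 0.26325176]
```

The lever is home: f ≈ 0.264, a ≈ 0.19. Now I'll lower onto the green button.

```bash
python3 -m handwheel '[1,-0.001,-0.003,-0.02,0,0,0, 1,-0.001,-0.003,-0.04,0,0,0, 1,-0.001,-0.003,-0.05,0,0,0, 1,-0.001,-0.003,-0.055,0,0,0, 1,-0.001,-0.003,-0.055,0,0,0]'; python3 look.py 12
```

```text
t: 12.98
position: [0.4786, -0.16, 0.2851]
ee_rot: [[-0.996, -0.084, -0.0], [-0.084, 0.996, 0.0], [0.0, 0.0, -1.0]]
contact_force: [-3.0, 0.9, 2.0]
width: -0.0
[ 0.4785465  -0.15997054  0.28529519] mill tip -0.07552337809281094 -0.09667681322713728 [-0.64821448  0.14618977  3.39638415]
```

```bash
sleep 1
```

```text
(no output)
```

View pics/s12.png

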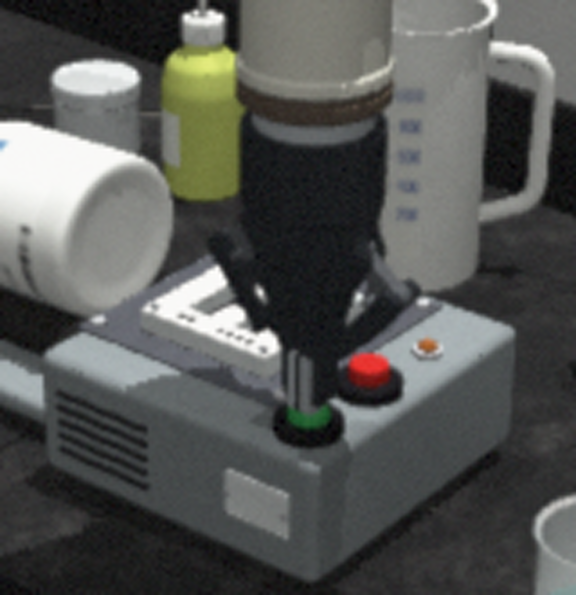

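View pics/w12.png

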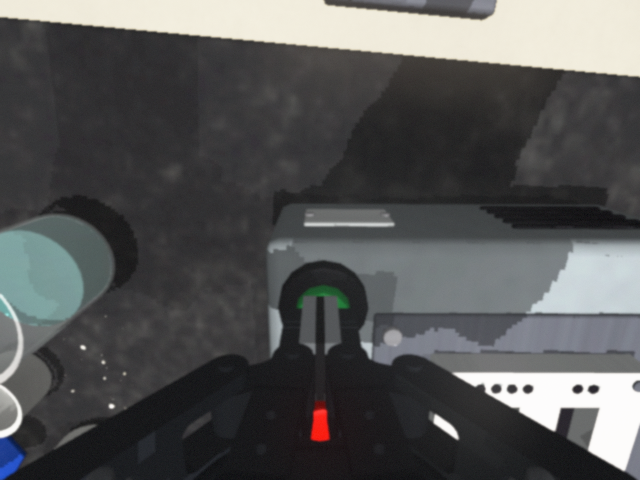

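The fingertip is centred on green and just touching (about 2–3 N), with red clear. I'll press in small steps.

```bash
python3 -m handwheel '[1,0,0,-0.002,0,0,0, 1,0,0,-0.004,0,0,0,1,0,0,-0.004,0,0,0]'|grep -E 'pos|force'; python3 -m handwheel '[1,0,0,-0.002,0,0,0, 1,0,0,-0.002,0,0,0]'|grep -E 'pos|force'
```

```text
position: [0.4787, -0.16, 0.2814]
contact_force: [-3.6, 1.1, 8.6]
position: [0.4788, -0.1601, 0.2811]
contact_force: [-7.5, 3.0, 25.9]
```

The force rose sharply to 26 N with z stuck at about 0.281, so the button has bottomed. I'll release and retreat.

```bash
python3 -m handwheel '[1,0,0,0.005,0,0,0, 1,0,0,0.04,0,0,0, 1,0,0,0.09,0,0,0, 1,-0.03,0,0.14,0,0,0, 1,-0.06,0,0.16,0,0,0, 1,-0.06,0,0.16,0,0,0]'; python3 look.py 13
python3 - <<'E'
from h import *
d=snap('top','t13.png');a=d['image'][170:300,170:390];cv2.imwrite('pics/t13.png',cv2.resize(a[...,::-1],None,fx=3.6,fy=3.6,interpolation=cv2.INTER_CUBIC))
o=manip.get_obs();print(o['contact_force'],np.abs(o['qvel']).max())
E
python3 lev.py
```

```text
t: 14.45
position: [0.4176, -0.1606, 0.4405]
ee_rot: [[-0.997, -0.083, 0.004], [-0.083, 0.997, -0.001], [-0.004, -0.002, -1.0]]
contact_force: [0.6, -0.2, 0.1]
width: -0.0001
[ 0.4187017  -0.15999396  0.43870863] mill tip -0.13517385696229384 -0.09185802003915347 [0.57302052 0.20790008 0.95819254]
[ 0.18822377 -0.70679585 -0.3323168 ] 0.019748905022187686
[326.5 198.5] 16
a,f [0.18295392 0.24511244] knob y -0.02912199823927523 x 0.04003979129405294
```

```bash
sleep 1
```

```text
(no output)
```

View pics/t13.png

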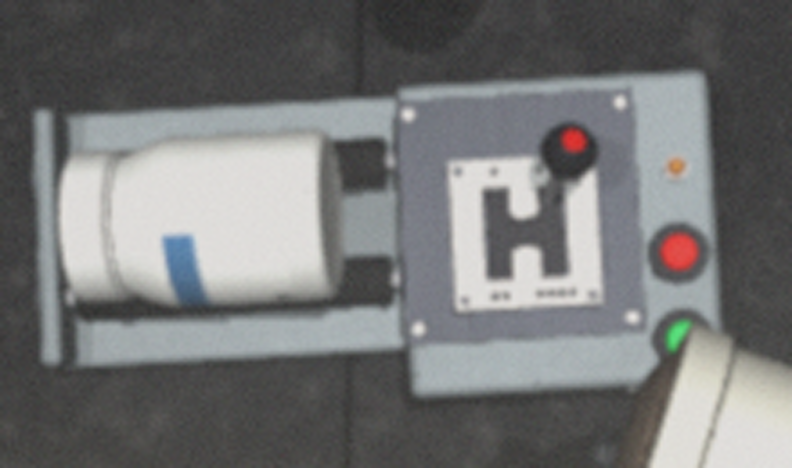

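View pics/s13.png

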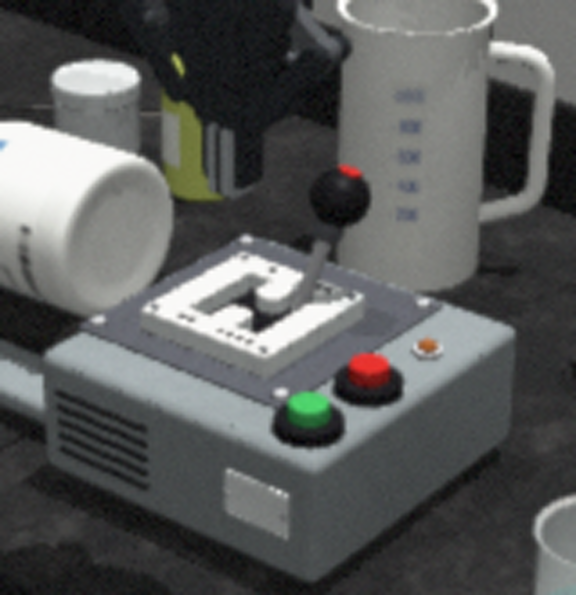

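Both views show the lever at far right, the jar in place and green popped out. As a final check I'll do a joint two-camera fit of the lever, plus before/after shifts of the loose things.

```bash
python3 - <<'E'
from h import *
import pickle
from scipy.optimize import least_squares
T=pickle.load(open('top0.pkl','rb'));S=pickle.load(open('scene0.pkl','rb'))
def dot(f,x0,x1,y0,y1):
    h=cv2.cvtColor(cv2.imread(f),cv2.COLOR_BGR2HSV);m=cv2.inRange(h,(0,130,60),(8,255,255));ys,xs=np.nonzero(m[y0:y1,x0:x1]);return np.array([xs.mean()+x0,ys.mean()+y0]),len(xs)
d=get_image('top')['image'];cv2.imwrite('pics/tf.png',d[...,::-1])
t,_=dot('pics/tf.png',315,345,195,225);s,_=dot('pics/s.png',300,350,180,215);print(t,s)
def res(x):
    a,f,gx,gy=x;y=.081;L=.183;q=[L*np.sin(f),-L*np.cos(f)*np.sin(a)];P=[gx+q[0]*np.cos(y)-q[1]*np.sin(y),gy+q[0]*np.sin(y)+q[1]*np.cos(y),.02+L*np.cos(f)*np.cos(a)]
    return np.r_[proj(T,P)-t,proj(S,P)-s,(gx-.546)/.001,(gy+.0575)/.001]
r=least_squares(res,[.18,.25,.546,-.0575]);print(r.x,r.fun.round(2))
# change of the bench things, scene image
A=S['image'][270:410,375:480].astype(int);B=cv2.imread('pics/s.png')[...,::-1][270:410,375:480].astype(int);print('bench diff',np.abs(A-B).mean(),(np.abs(A-B).max(2)>60).sum())
A=T['image'][195:270,180:272].astype(int);B=d[195:270,180:272].astype(int);print('jar diff',np.abs(A-B).mean(),(np.abs(A-B).max(2)>60).sum())
A=S['image'][250:275,305:345].astype(int);B=cv2.imread('pics/s.png')[...,::-1][250:275,305:345].astype(int);print('buttons diff',np.abs(A-B).mean())
E
```

```text
[328.97058824 208.52941176] [326.5 198.5]
[ 0.18524622  0.25674873  0.54600217 -0.05750127] [-0.55  0.47  0.7  -0.02  0.   -0.  ]
bench diff 2.0819954648526076 0
jar diff 4.856328502415459 0
buttons diff 2.1813333333333333
```

The lever fits at f = 0.257 and a = 0.185, which is home. Nothing else has changed, so I'm handing in.

```bash
python3 -c "
from plant import manip
print(manip.get_obs()['t']);print(manip.sign_off())"
```

```text
14.65
the job is handed in; nothing more can be done
None
```

The job is handed in at 14.65 s. With the fingers shut I pushed the knob from outside, to neutral, across to the right-hand lane and forward to its stop in third. I then pressed the green button until it bottomed, let it come back and drew the arm clear.

**Lever:** a joint fit from both cameras puts it at shift_forward ≈ 0.257 rad and shift_across ≈ 0.185 rad, so home in third. The single views disagreed slightly (top 0.264, scene 0.245 forward), but both are above 0.235. The most force I read while pushing it was about 9.7 N.

**Start button:** the force reached about 27 N as the button bottomed, which is more than the 5 N it needs but under the limits. It looks fully out again.

**Everything else:** red was never touched. The before/after pictures show no change at the jar, the beaker, the metal cup or the timer; the stack of dishes was only partly inside the area I compared. The force reading at the end was near zero. No check failed.

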